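# Fit the matching foot and lantern on a post cap

### The job

One of the three loose brass lantern feet has the bolt holes for the studs on the fixed post cap: set that foot down over the four studs until its flange lies flush on the steel plate, ready for the nuts. Then gently set the small lantern with the two drilled lugs upright on the fitted foot, the pins through its lugs, fully home. Leave the other two feet and everything else on the bench as they stand.

Things in the scene. Friction and masses are not known exactly. Their poses are not given: they have to be found in the camera images.
- post_cap: Fixed post cap: round dark wooden block, 160 mm across, 30 mm high, topped by a round dark steel plate, 136 mm across, whose upper face is 36 mm above this origin. Four vertical steel studs, 10 mm thick with domed tips, stand 26 mm above the plate at x = +-21 mm, y = +-42 mm. Origin: centre of the underside, on the bench; z up. The same after half a turn.
- foot_a: Brass lantern foot: round flange, 130 mm across, 8 mm thick, with four 14 mm through holes in a square at x, y = +-33 mm; neck 30 mm thick (flared below 26 mm); crossbar along x at 40 to 54 mm height, 130 mm long, 36 mm wide; on it two upright 10 mm steel pins, domed, at x = +-52 mm, y = 0, up to 72 mm height. 0.45 kg. Origin: centre of the underside, z up. The same after half a turn.
- foot_b: Brass lantern foot, like foot_a (same flange, neck, crossbar along x and pins) but its four 14 mm holes form a long rectangle, at x = +-21 mm, y = +-42 mm. 0.35 to 0.6 kg. Origin: centre of the underside, z up. The same after half a turn.
- foot_c: Brass lantern foot, like foot_a (same flange, neck, crossbar along x and pins) but its four 14 mm holes form a shorter rectangle, at x = +-21 mm, y = +-30 mm. Origin: centre of the underside, z up.
- lantern: Small brass lantern, 190 mm tall, 0.3 to 0.55 kg. Flat-bottomed fount 84 mm across; two flat 8 mm lugs, flush with its underside, reach x = +-66 mm, each with a 14 mm through hole at x = +-52 mm, y = 0. Side tubes at y = +-47 mm; glass globe; on top the round crown, 40 mm across, from 151 to 186 mm height, free all round to hold. Origin: centre of the underside, z up. Same after half turn.
- big_lantern: Bystander: larger finished brass lantern, 247 mm tall, 135 mm over its side tubes (along its y), no lugs. Origin: centre of the underside.
- oil_jug: Bystander: white plastic oil jug, 80 x 110 mm in plan (x, y) and 227 mm tall, blue cap. Origin: centre of the underside.
- funnel: Bystander: dark metal funnel standing on its wide mouth, 100 mm across, 140 mm tall. Origin: centre of the underside.
- screwdriver: Bystander: yellow-handled screwdriver, 200 mm long, lying along its x. Origin: middle of it, on the bench.
There are look-alikes about, which are no part of the job. What is shaped like the post_cap but turquoise is not meant.

How it is judged:
By the outcome, as a careful person would: the job done as asked, in the order asked, and still so for the second after the job is handed in, with the robot touching nothing.
It also fails if it takes over 59 s, if anything falls off the work surface, if the arm or the gripper's body presses on something with over 40 N, if the wrist force passes 120 N, or if a joint passes its speed limit or range.

### The arm

A 6-joint arm with a two-finger parallel gripper is mounted at the origin on the work surface. World frame = base frame: x ahead of the robot, y to its left, z up, the work surface at z = 0. Lengths are in m, angles in degrees, forces in N, time in s.
With the tool pointing down it reaches from about 0.275 to 0.85 m from the base axis. Payload 19 kg.
Tool frame: the origin (TCP) lies at the very end of the fingers, on their centre line; the grasp point (between the pads) lies arm.grip_point_offset behind it (arm.grip_point_offset is the distance from the TCP to the grasp point, in m); z points along the fingers, y is the direction in which the jaws open and shut (so a half turn about z gives the same grasp; the last joint's range is limited). The gripper opens to 85 mm and grips with 20 to 120 N. Pads are 22 mm wide; open, the fingers measure 114 mm over their backs; the gripper's body (76 mm by 85 mm) begins 54 mm behind the grasp point. The pads swing forward as they close: fully open they stand 13 mm farther back than shut.
Start: joints at [58.384, 8.623, 82.357, -0, 89.026, -7.678], TCP at [0.233, 0.526, 0.231] pointing down, gripper open.
Joint ranges: [-160.23, 160.23], [-39.13, 120.54], [6.94, 153.29], [-79.49, 259.48], [9.18, 160.14], [-161.06, 161.06]. Speed limits (degrees/s): [108.29, 108.29, 127.2, 172.46, 172.46, 172.46].

### API

Orientations are given as [roll, pitch, yaw] about the fixed x, y, z axes, in that order (R = Rz(yaw) Ry(pitch) Rx(roll)).
In Python, from bench import arm gives the robot as it stands. The module is installed in compiled form; this text tells all that it offers.
- The arm moves only by the shell command python3 -m creep 'ROWS' [FORCE]. ROWS is text: rows parted by semicolons, each of 7 numbers parted by spaces: the opening, from 0 (shut) to 1 (fully open), then the shift along the tool's x, y, z in mm, then the turn, a rotation vector about the tool's x, y, z in degrees. A call has 1 to 20 rows; each row shifts and turns the commanded pose from where the row before left it, along the tool's axes as they then stand; what a row does not reach is not made up. A row lasts 1/12 s, in which the tool goes at most 41.7 mm and 7.16 degrees, less where a joint would pass 70% of its speed; a pose out of reach is approached as far as the arm can. A call with a gripper value outside its range is refused whole. The fingers move at their own pace and stop on an object; FORCE is the grip in N (left out, the last holds). Time passes only in rows, so rows that do not move let the fingers close. It gives the time, the measured TCP pose, the force and the opening at its end, in the units of the state.
- arm.read_state(): the state, without advancing time (a new reading comes with each control period).
- arm.grab_frame(name): name is "scene" or "top" or "wrist"; returns (picture, depth): 480x640x3 uint8, blue, green, red; 480x640 float32, m along the optical axis (not along the pixel's ray), 0 where there is no reading.
- arm.calibration(name): a dict with "K" (3x3 intrinsics, pixels), "distortion" ([k1, k2, p1, p2, k3] as OpenCV has them; the pictures are not rectified), "R" (3x3) and "t" (3): a world point X has camera coordinates R X + t; the wrist camera has in their place "tool_from_camera" (4x4, takes a point from camera to tool coordinates, whose origin is the TCP and whose axes are the flange's). Camera axes: x right, y down, z forward; pixel columns grow to the right and rows downward; lengths in m; the calibration is good to about 2 mm. A picture is of the moment at which its call begins: read the wrist's pose just before it. calibration takes no time and is no camera call.
- arm.finish_job(): hands the job in, once; it reports no verdict.
The state is a dict: "time": time; "joint_pos": joint angles; "joint_vel": joint speeds; "tau": joint torques, N m; "ee_pos": TCP position; "ee_rot": TCP orientation; "ft_force": force on the tool from outside, world axes, zero at the start; "ft_torque": the same for the moment, N m; "finger_gap": opening from 0.0 (shut) to 1.0 (fully open).
Only numpy, scipy, OpenCV 4.12 (cv2) and the standard library are available. Lean on these libraries where they do the work, as an engineer would, in place of code of your own. Each camera call takes 0.05 s, during which the arm holds its last target. There are 200 camera calls.

## Working session

There is one attempt and no reset: what is moved stays moved. The work goes in short steps, Python scripts to look and compute and a shell command to move; the robot and the scene stay as the last step left them, time stands still between calls to the robot, and variables do not carry over. Pictures are saved under pics/ and viewed, about 8 in all and at most 12, crops included, and the job is handed in when it is done.

```bash
ls; mkdir -p pics; cat > h.py <<'E'
import numpy as np, cv2
from bench import arm
from scipy.spatial.transform import Rotation as Ro
def grab(n):
    s=arm.read_state(); p,d=arm.grab_frame(n); return s,p,d
def cam(n,s=None):
    c=arm.calibration(n); K=np.array(c['K']);D=np.array(c['distortion'],float)
    if n=='wrist':
        T=np.array(c['tool_from_camera']); Rt=Ro.from_euler('xyz',s['ee_rot'],degrees=True).as_matrix()
        Rcw=Rt@T[:3,:3]; o=Rt@T[:3,3]+np.array(s['ee_pos'])
    else:
        R=np.array(c['R']);t=np.array(c['t']);Rcw=R.T;o=-R.T@t
    return K,D,Rcw,o
def ray(n,uv,z,s=None):
    K,D,R,o=cam(n,s); q=cv2.undistortPoints(np.array(uv,float).reshape(-1,1,2),K,D)[:,0]
    d=np.c_[q,np.ones(len(q))]@R.T
    return o+d*((z-o[2])/d[:,2])[:,None]
def proj(n,X,s=None):
    K,D,R,o=cam(n,s); P=(np.array(X,float).reshape(-1,3)-o)@R
    return cv2.projectPoints(P,np.zeros(3),np.zeros(3),K,D)[0][:,0]
def cloud(n,d,s=None):
    K,D,R,o=cam(n,s); v,u=np.mgrid[:480,:640]
    q=cv2.undistortPoints(np.c_[u.ravel(),v.ravel()].astype(float).reshape(-1,1,2),K,D)[:,0]
    P=np.c_[q,np.ones(len(q))]*d.reshape(-1,1)
    return (P@R.T+o).reshape(480,640,3)
E
python3 - <<'E'
from h import *
s=arm.read_state();print(s['ee_pos'],s['ee_rot'],arm.grip_point_offset,s['ft_force'],s['finger_gap'])
for n in ('top','scene'):
    s,p,d=grab(n);cv2.imwrite(f'pics/{n}0.png',p);np.save(f'pics/{n}0.npy',d);print(n,cam(n)[3],cam(n)[0][0,0],(d>0).mean())
E
```

```text
pics
[0.23319741 0.52532951 0.23069771] [-1.79934224e+02 -8.25608426e-03  1.56062036e+02] 0.0187 [ 0.32000237 -0.59838188  0.40571969] 1.0013901488543635
top [0.49814462 0.01337797 1.09133055] 486.225689873784 0.99619140625
scene [ 1.18688664 -0.54677329  0.76299222] 465.9481958681512 0.9960221354166666
```

View pics/top0.png

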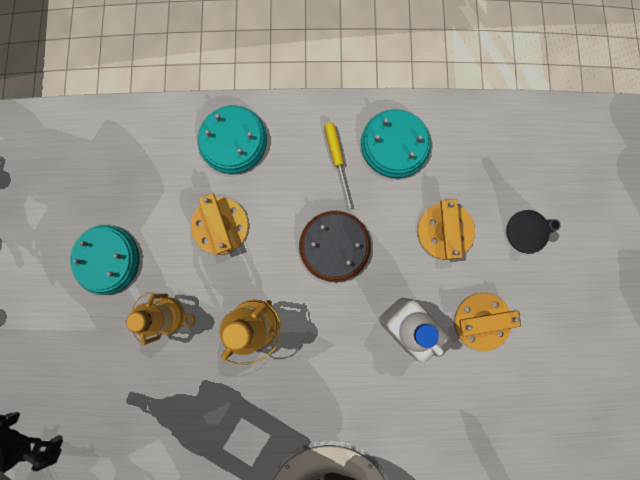

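View pics/scene0.png

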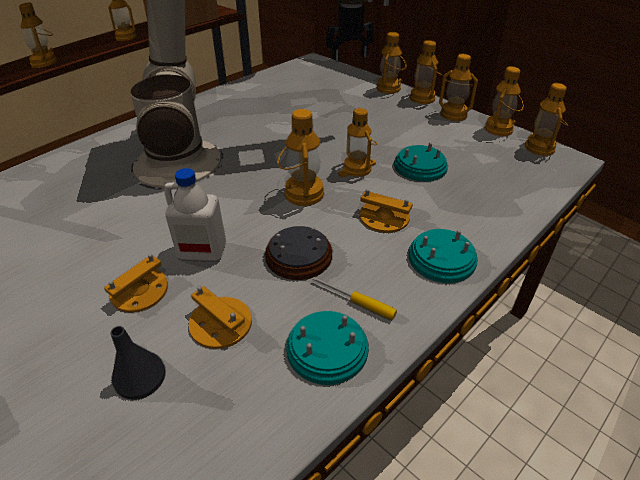

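Foot candidates in the top view are at (219,224), (446,230) and (484,322). The dark post cap is at (335,246), with turquoise look-alikes at (232,139), (396,143) and (105,260). The small lantern with lugs is at about (160,318), the big one at (250,330). I'll check the hole patterns in one close montage.

```bash
python3 - <<'E'
from h import *
p=cv2.imread('pics/top0.png')
t=[cv2.resize(p[v-45:v+45,u-45:u+45],(390,390),interpolation=cv2.INTER_CUBIC)[:290+100] for u,v in((219,224),(446,230),(484,322),(335,246))]
m=np.vstack([np.hstack(t[:2]),np.hstack(t[2:])]);cv2.imwrite('pics/m1.png',cv2.resize(m,(600,600)))
d=np.load('pics/top0.npy');P=cloud('top',d)
hsv=cv2.cvtColor(p,cv2.COLOR_BGR2HSV)
brass=((hsv[...,0]>10)&(hsv[...,0]<28)&(hsv[...,1]>150)&(hsv[...,2]>60))
for n,u,v in(('f1',219,224),('f2',446,230),('f3',484,322)):
    w=np.zeros_like(brass);w[v-48:v+48,u-48:u+48]=1
    m=brass&w
    bar=m&(P[...,2]>.045)&(P[...,2]<.064); fl=m&(P[...,2]<.02)
    q=P[bar][:,:2].astype(np.float32);r=cv2.minAreaRect(q*1000)
    c,rad=cv2.minEnclosingCircle(P[m&(P[...,2]<.02)][:,:2].astype(np.float32)*1000)
    e=np.linalg.eigh(np.cov((q-q.mean(0)).T))[1][:,1]
    print(n,r,c,rad,'axis',np.degrees(np.arctan2(e[1],e[0]))%180,np.median(P[bar][:,2]),np.median(P[fl][:,2]))
w=np.zeros_like(brass);w[200:292,290:382]=1
m=w&(P[...,2]>.031)&(P[...,2]<.045);print('cap',cv2.minEnclosingCircle(P[m.astype(bool)][:,:2].astype(np.float32)*1000))
m=(w&(P[...,2]>.046)).astype(np.uint8);k,l,st,ce=cv2.connectedComponentsWithStats(m)
for i in range(1,k):print('stud',ce[i],st[i,4],P[l==i].mean(0))
w=np.zeros_like(brass);w[285:350,115:205]=1
m=brass&w&(P[...,2]>.17);print('crown',cv2.minEnclosingCircle(P[m][:,:2].astype(np.float32)*1000),np.median(P[m][:,2]))
m=brass&w&(P[...,2]<.02)&(P[...,2]>.002);print('lug',cv2.minAreaRect(P[m][:,:2].astype(np.float32)*1000))
E
```

```text
f1 ((624.1957397460938, 241.91470336914062), (127.64034271240234, 36.99834442138672), 19.06061553955078) (624.9248657226562, 242.1300811767578) 64.48448944091797 axis 19.350214403288845 0.054412533744300995 0.008558126047188752
f2 ((609.0122680664062, -270.5721740722656), (127.53215026855469, 38.00797653198242), 3.4405641555786133) (609.8150024414062, -270.313720703125) 65.22880554199219 axis 3.3060444145965846 0.05467461042400168 0.009102190360558371
f3 ((404.2557373046875, -349.5215759277344), (37.330223083496094, 130.0215606689453), 8.026253700256348) (404.86016845703125, -349.0826721191406) 65.62455749511719 axis 98.34810713333067 0.054731657579698556 0.009037186166299893
cap ((576.3076782226562, -17.918779373168945), 73.42622375488281)
stud [367. 201.] 1 [0.49814462 0.01337797 1.09133055]
stud [342. 203.] 1 [0.49814462 0.01337797 1.09133055]
stud [355. 206.] 1 [0.49814462 0.01337797 1.09133055]
stud [302. 208.] 1 [0.49814462 0.01337797 1.09133055]
stud [376. 208.] 1 [0.49814462 0.01337797 1.09133055]
stud [309. 211.] 1 [0.49814462 0.01337797 1.09133055]
stud [336. 213.] 1 [0.498
[... 1239 characters left out ...]
.01337797 1.09133055]
stud [328. 269.] 1 [0.49814462 0.01337797 1.09133055]
stud [305. 270.] 1 [0.49814462 0.01337797 1.09133055]
stud [311. 271.] 1 [0.49814462 0.01337797 1.09133055]
stud [349. 275.] 1 [0.49814462 0.01337797 1.09133055]
stud [373. 274.] 1 [0.49814462 0.01337797 1.09133055]
stud [332. 277.] 1 [0.49814462 0.01337797 1.09133055]
stud [316. 280.] 1 [0.49814462 0.01337797 1.09133055]
stud [319. 282.] 1 [0.49814462 0.01337797 1.09133055]
stud [324. 289.] 1 [0.49814462 0.01337797 1.09133055]
crown ((458.33447265625, 195.55551147460938), 186.47666931152344) 0.19021313261722256
lug ((423.73773193359375, 323.8207702636719), (77.72682189941406, 53.349605560302734), 1.9358407258987427)
```

View pics/m1.png

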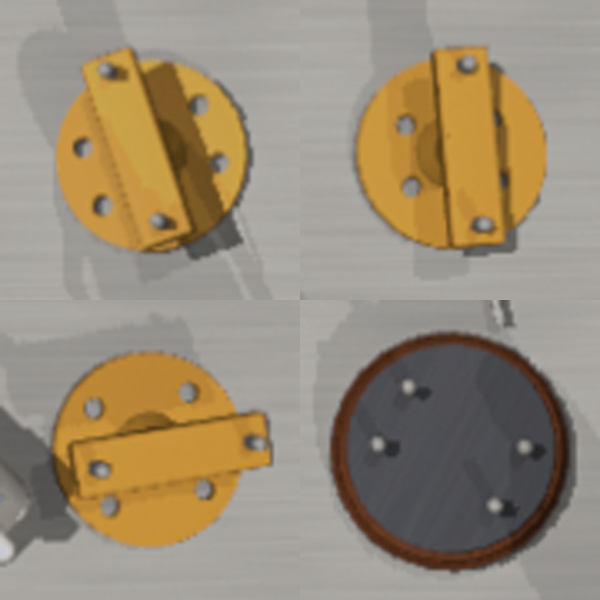

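In the montage the holes' 42 mm pitch along the bar and wide cross pitch (about 83 mm) mark the top-left foot (219,224) as foot_b. The top-right foot has about 66 mm across (foot_c). The bottom-left foot is square-drilled (foot_a). At bottom right are the four studs on the dark cap. I'll verify this numerically and approach.

```bash
cat >> h.py <<'E'
def togo(xyz,yaw,s=None):
    s=s or arm.read_state(); R=Ro.from_euler('xyz',s['ee_rot'],degrees=True)
    T=Ro.from_euler('xyz',[180,0,yaw],degrees=True)
    sh=R.inv().apply(np.array(xyz)-s['ee_pos'])*1000
    print('t',round(s['time'],2),'shift mm',sh.round(1),'turn',np.degrees((R.inv()*T).as_rotvec()).round(2),'gap',round(s['finger_gap'],3),'F',np.round(s['ft_force'],1))
E
python3 - <<'E'
from h import *
uv=lambda c,l:[(c[0]-45+x/3.3333,c[1]-45+y/3.3333) for x,y in l]
for n,c,l in(('f1',(219,224),[(82,147),(102,206),(219,162),(198,105)]),('f2',(446,230),[(105,125),(111,186),(198,120),(204,182)]),('f3',(484,322),[(94,108),(189,92),(109,206),(204,190)])):
    q=ray('top',uv(c,l),.008)[:,:2];print(n,[round(np.linalg.norm(q[i]-q[j])*1000) for i,j in((0,1),(0,2),(0,3))],q.mean(0))
print(arm.calibration('wrist')['tool_from_camera'])
togo([.6245,.242,.231],199.2)
E
python3 -m creep '1 -34 -7 0 0 0 0;1 -34 -7 0 0 0 0;1 -34 -7 0 0 0 0;1 -34 -7 0 0 0 0;1 -34 -7 0 0 0 0;1 -34 -7 0 0 0 0;1 -34 -7 0 0 0 0;1 -34 -7 0 0 0 0;1 -34 -7 0 0 0 0;1 -34 -7 0 0 0 0;1 -34 -7 0 0 0 0;1 -34 -7 0 0 0 0;1 -34 -7 0 0 0 0;1 -34 -7 0 0 0 0' 60
python3 -m creep '1 0 0 0 0 0 -6;1 0 0 0 0 0 -6;1 0 0 0 0 0 -6;1 0 0 0 0 0 -6;1 0 0 0 0 0 -6;1 0 0 0 0 0 -6;1 0 0 0 0 0 -6;1 0 0 0 0 0 -1;1 0 0 0 0 0 0'
python3 - <<'E'
from h import *
togo([.6245,.242,.231],199.2)
s,p,d=grab('wrist');cv2.imwrite('pics/w1.png',p);np.save('pics/w1.npy',d)
import pickle;pickle.dump(s,open('pics/w1.pkl','wb'))
E
```

```text
f1 [43, 94, 84] [0.62418566 0.24176094]
f2 [42, 64, 77] [ 0.60832966 -0.27309484]
f3 [66, 66, 93] [ 0.4038769 -0.3509109]
[[-6.93940892e-04 -9.56500413e-01 -2.91730147e-01  7.32585424e-02]
 [ 9.99999310e-01 -3.87125362e-04 -1.10943229e-03 -4.20052625e-04]
 [ 9.48236303e-04 -2.91730715e-01  9.56500021e-01 -1.41755051e-01]
 [ 0.00000000e+00  0.00000000e+00  0.00000000e+00  1.00000000e+00]]
t 0.1 shift mm [-4.726e+02 -1.002e+02 -2.000e-01] turn [-5.000e-02 -3.000e-02 -4.314e+01] gap 1.003 F [ 0.2 -0.2  0.4]
time: 1.27
ee_pos: [0.6297, 0.2415, 0.2308]
ee_rot: [-180.0, -0.0, 156.1]
ft_force: [0.5, 1.3, -0.2]
finger_gap: 1.006
time: 2.02
ee_pos: [0.6285, 0.2428, 0.2309]
ee_rot: [-180.0, -0.0, -161.0]
ft_force: [0.2, 0.0, 0.4]
finger_gap: 0.999
t 2.02 shift mm [ 4.1  0.6 -0.1] turn [-0.   -0.04 -0.23] gap 0.999 F [0.2 0.  0.4]
```

View pics/w1.png

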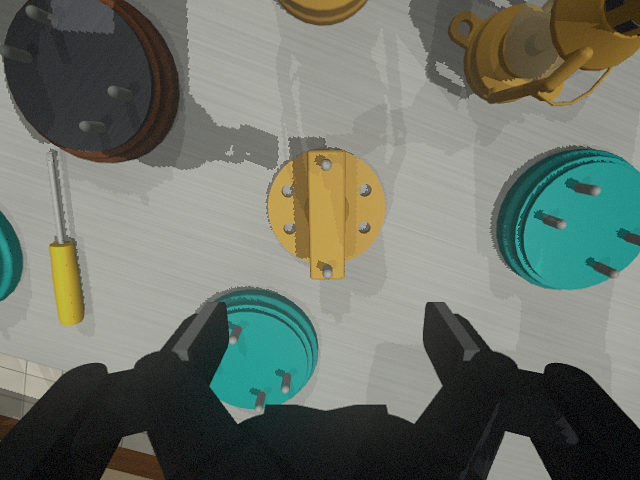

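The wrist view shows foot_b straight ahead, with holes at (288,190), (364,190), (288,228), (364,228) and the bar vertical in the picture. The cap's studs are at upper left, and a lantern lug hole is at (462,27).

```bash
python3 - <<'E'
from h import *
import pickle
s=pickle.load(open('pics/w1.pkl','rb'));d=np.load('pics/w1.npy');p=cv2.imread('pics/w1.png')
q=ray('wrist',[(288,190),(364,190),(288,228),(364,228)],.004,s)[:,:2];print(q.mean(0),np.ptp(q,0))
v=(q[0]+q[1]-q[2]-q[3]);print('axis',np.degrees(np.arctan2(v[1],v[0]))%180)
P=cloud('wrist',d,s);hsv=cv2.cvtColor(p,cv2.COLOR_BGR2HSV)
b=(hsv[...,1]>130)&(hsv[...,0]>10)&(hsv[...,0]<28);w=np.zeros_like(b);w[130:290,255:400]=1
m=b&w&(P[...,2]>.045)&(P[...,2]<.062);print('bar',cv2.minAreaRect(P[m][:,:2].astype(np.float32)*1000),np.median(P[m][:,2]))
w[:]=0;w[:165,:190]=1
m=w&(P[...,2]>.048)&(P[...,2]<.07);k,l,st,ce=cv2.connectedComponentsWithStats(m.astype(np.uint8))
for i in range(1,k):
  if st[i,4]>8:
    Q=P[l==i];t=Q[Q[:,2]>.054];print('stud',ce[i],st[i,4],t.mean(0) if len(t) else None)
w[:]=0;w[:110,440:]=1
m=b&w.astype(bool)&(P[...,2]>.003)&(P[...,2]<.012);print('lug',P[m].mean(0))
print('lughole',ray('wrist',[(462,27)],.008,s))
m=b&w.astype(bool)&(P[...,2]>.15);print('crown',m.sum(),P[m].mean(0),P[m].max(0),P[m].min(0))
togo([.6243,.242,.024],199.1)
E
```

```text
[0.6271917  0.24159312] [0.06824343 0.09427859]
axis 18.961354168084966
bar ((625.9114990234375, 241.1272430419922), (128.5870819091797, 35.43864059448242), 19.78730583190918) 0.05295916455065647
stud [36.3968254  13.48412698] 252 [ 0.53916009 -0.04330357  0.05850811]
stud [ 9.2760181  51.81447964] 221 [ 0.57579647 -0.06299554  0.05853169]
stud [116.11702128  91.68617021] 188 [0.57821938 0.03034219 0.05879562]
stud [ 87.89673913 126.29891304] 184 [0.61528894 0.01047033 0.0588782 ]
lug [0.42563546 0.33210061 0.00767939]
lughole [[0.41640914 0.30698227 0.008     ]]
crown 940 [0.44675908 0.34593999 0.17021674] [0.55912571 0.37247592 0.37273118] [0.43215533 0.21770725 0.1500043 ]
t 2.07 shift mm [  4.2   0.6 207. ] turn [-0.   -0.03 -0.22] gap 1.001 F [-0.1 -1.1  0.4]
```

```bash
python3 -m creep '1 3 0 20 0 0 0;1 0 0 30 0 0 -0.3;1 0 0 35 0 0 0;1 0 0 35 0 0 0;1 0 0 30 0 0 0;1 0 0 27 0 0 0;1 0 0 20 0 0 0;1 0 0 10 0 0 0;1 0 0 0 0 0 0;0.3 0 0 0 0 0 0;0.3 0 0 0 0 0 0;0.3 0 0 0 0 0 0;0.3 0 0 0 0 0 0;0.3 0 0 0 0 0 0;0.3 0 0 0 0 0 0;0.3 0 0 0 0 0 0' 60
python3 - <<'E'
from h import *
togo([.6253,.2418,.024],199.3)
s,p,d=grab('top');cv2.imwrite('pics/top1.png',p)
E
```

```text
time: 3.4
ee_pos: [0.6263, 0.242, 0.0258]
ee_rot: [-180.0, 0.1, -160.6]
ft_force: [-2.0, 0.2, 7.8]
finger_gap: 0.412
t 3.4 shift mm [1.1 0.2 1.8] turn [-0.01  0.11  0.05] gap 0.412 F [-2.   0.2  7.8]
```

```bash
python3 -m creep '0.3 0 0 -10 0 0 0;0.3 0 0 -20 0 0 0;0.3 0 0 -25 0 0 0;0.3 0 0 -25 0 0 0;0.3 0 0 -20 0 0 0;0.3 0 0 0 0 0 0;0.3 0 0 0 0 0 0'
python3 - <<'E'
from h import *
import pickle
togo([.5766,-.017,.124],151.7)
s,p,d=grab('wrist');cv2.imwrite('pics/w2.png',p);np.save('pics/w2.npy',d);pickle.dump(s,open('pics/w2.pkl','wb'))
E
```

```text
time: 4.03
ee_pos: [0.626, 0.2419, 0.1251]
ee_rot: [-180.0, 0.1, -160.6]
ft_force: [0.5, 1.3, -6.7]
finger_gap: 0.406
t 4.03 shift mm [ 132.4 -227.9    1. ] turn [3.000e-02 9.000e-02 4.766e+01] gap 0.406 F [ 0.5  1.3 -6.7]
```

View pics/w2.png

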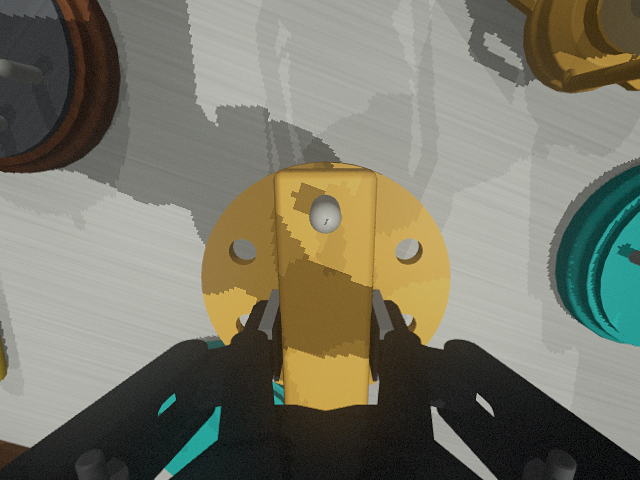

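Foot lifted, held by the bar; near pin at (326,214), two forward holes at (243,250) and (408,250). I'll work out the foot's pose in the tool frame.

```bash
cat > inhand.py <<'E'
from h import *
import sys,pickle
# tool-frame measurement of held foot, z up-flipped world at current pose
n=sys.argv[1];s=pickle.load(open(f'pics/{n}.pkl','rb'));p=cv2.imread(f'pics/{n}.png');d=np.load(f'pics/{n}.npy')
P=cloud('wrist',d,s);R=Ro.from_euler('xyz',s['ee_rot'],degrees=True)
Q=R.inv().apply((P.reshape(-1,3)-s['ee_pos'])).reshape(480,640,3)*1000
hsv=cv2.cvtColor(p,cv2.COLOR_BGR2HSV);b=(hsv[...,1]>120)&(hsv[...,0]>10)&(hsv[...,0]<28)
w=np.zeros_like(b);w[150:345,190:460]=1
bar=b&w&(abs(Q[...,2]+28)<6)&(Q[...,0]>10)
fl=b&w&(abs(Q[...,2]-18)<7)&(Q[...,0]>10)
for nm,m in(('bar',bar),('fl',fl)):
    A=Q[m];c=np.linalg.lstsq(np.c_[A[:,:2],np.ones(len(A))],A[:,2],rcond=None)[0];print(nm,m.sum(),'slopes deg',np.degrees(c[:2]).round(2),'z0',c[2].round(1))
print('bar y',np.percentile(Q[bar][:,1],[1,99]).round(1),'bar xmax',np.percentile(Q[bar][:,0],99.5).round(1))
A=Q[bar];e=[ (x,np.percentile(A[abs(A[:,0]-x)<4,1],[2,98]).mean().round(2)) for x in(25,35,45,55)];print('bar mid y',e)
zb=np.median(Q[fl][:,2])
r=np.hypot(Q[fl][:,0],Q[fl][:,1]);c=cv2.convexHull(Q[fl][:,:2].astype(np.float32))[:,0]
# circle fit to outer hull points
c=c[np.hypot(*c.T)>58];S=np.linalg.lstsq(np.c_[2*c,np.ones(len(c))],(c**2).sum(1),rcond=None)[0];print('flange centre',S[:2],'r',np.sqrt(S[2]+S[0]**2+S[1]**2),'zflange',zb)
E
python3 inhand.py w2
python3 - <<'E'
from h import *
import pickle
s=pickle.load(open('pics/w2.pkl','rb'));R=Ro.from_euler('xyz',s['ee_rot'],degrees=True)
z0=s['ee_pos'][2]-.0258
for nm,uv,h in(('pin',(326,214),.071),('h1',(243,250),.006),('h2',(408,250),.006)):
    print(nm,R.inv().apply(ray('wrist',[uv],z0+h,s)-s['ee_pos'])*1000)
E
```

```text
bar 13358 slopes deg [0.34 0.05] z0 -27.4
fl 9806 slopes deg [-0.44  0.01] z0 19.0
bar y [-18.9  16.2] bar xmax 64.6
bar mid y [(25, np.float64(-1.27)), (35, np.float64(-1.32)), (45, np.float64(-1.28)), (55, np.float64(-1.35))]
flange centre [ 0.83939295 -1.31031551] r 64.00144625302427 zflange 18.685199319787337
pin [[ 53.55059927  -1.03532781 -45.28321572]]
h1 [[ 21.25965041 -43.11157891  19.77615131]]
h2 [[21.21812661 40.68144965 19.75827737]]
```

```bash
python3 - <<'E'
from h import *
togo([.691,-.078,.145],151.7)
E
```

```text
t 4.08 shift mm [  44.1 -323.4  -21.5] turn [-2.000e-02 -5.000e-02  4.766e+01] gap 0.408 F [-0.1 -0.2 -6.6]
```

```bash
python3 -m creep '0.3 2 -15 -10 0 0 0;0.3 4 -28 -11 0 0 0;0.3 4 -31 0 0 0 0;0.3 4 -31 0 0 0 0;0.3 4 -31 0 0 0 0;0.3 4 -31 0 0 0 0;0.3 4 -31 0 0 0 0;0.3 4 -31 0 0 0 0;0.3 4 -31 0 0 0 0;0.3 4 -28 0 0 0 0;0.3 4 -20 0 0 0 0;0.3 2 -15 0 0 0 0;0.3 0 0 0 0 0 3.6'
python3 -m creep '0.3 0 0 0 0 0 6;0.3 0 0 0 0 0 6;0.3 0 0 0 0 0 6;0.3 0 0 0 0 0 6;0.3 0 0 0 0 0 6;0.3 0 0 0 0 0 6;0.3 0 0 0 0 0 5;0.3 0 0 0 0 0 3;0.3 0 0 0 0 0 0;0.3 0 0 0 0 0 0'
python3 - <<'E'
from h import *
import pickle
togo([.691,-.078,.145],151.7)
s,p,d=grab('wrist');cv2.imwrite('pics/w3.png',p);np.save('pics/w3.npy',d);pickle.dump(s,open('pics/w3.pkl','wb'))
E
python3 inhand.py w3
```

```text
time: 5.17
ee_pos: [0.6911, -0.0808, 0.1436]
ee_rot: [180.0, -0.1, -164.3]
ft_force: [-0.4, -0.3, -5.3]
finger_gap: 0.408
time: 6.0
ee_pos: [0.6911, -0.0773, 0.1444]
ee_rot: [-180.0, -0.1, 151.9]
ft_force: [0.3, 0.4, -5.0]
finger_gap: 0.41
t 6.0 shift mm [-0.3 -0.6 -0.6] turn [-0.02 -0.08  0.19] gap 0.41 F [ 0.3  0.4 -5. ]
bar 13154 slopes deg [0.34 0.06] z0 -27.4
fl 9659 slopes deg [-0.4   0.04] z0 19.0
bar y [-18.   16.9] bar xmax 63.9
bar mid y [(25, np.float64(-0.49)), (35, np.float64(-0.5)), (45, np.float64(-0.6)), (55, np.float64(-0.6))]
flange centre [-0.1193296  -0.53896833] r 64.1884037224162 zflange 18.647543663173014
```

View pics/w3.png

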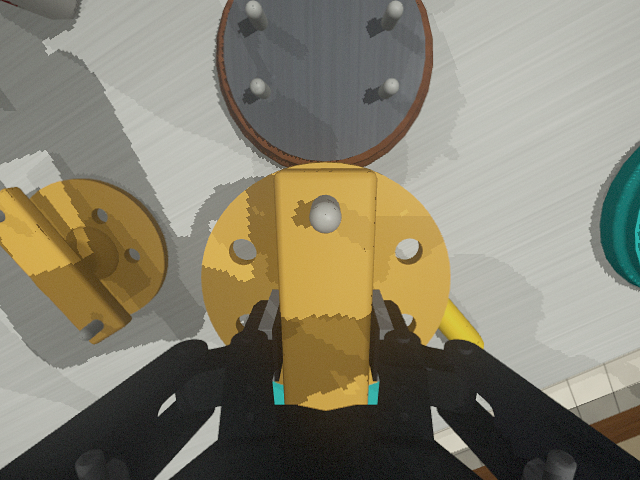

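Studs at about (255,7), (396,7), (258,87), (391,87); the foot is unchanged in the hand. I'll measure the relative offset purely in the camera/tool frame.

```bash
cat > rel.py <<'E'
from h import *
import sys
n=sys.argv[1];p=cv2.imread(f'pics/{n}.png');d=np.load(f'pics/{n}.npy')
c=arm.calibration('wrist');T=np.array(c['tool_from_camera'])
s={'ee_pos':[0,0,0],'ee_rot':[0,0,0]}
Q=cloud('wrist',d,s)*1000
w=np.zeros((480,640),bool);w[:160,200:450]=1
pl=w&(p.max(2)<130)&(d>0);zp=np.median(Q[pl&(Q[...,2]>80)][:,2]);print('plate z',zp)
m=w&(Q[...,2]<zp-15)&(Q[...,2]>zp-32)&(Q[...,0]>70);k,l,st,ce=cv2.connectedComponentsWithStats(m.astype(np.uint8))
C=[]
for i in range(1,k):
    if st[i,4]>30:
        A=Q[l==i];t=A[A[:,2]<zp-19];C.append(t[:,:2].mean(0));print(ce[i].round(1),st[i,4],t.mean(0).round(1),A[:,2].min().round(1))
C=np.array(C);print('stud mean',C.mean(0)); 
def g(uv,z):return ray('wrist',uv,z/1000,s)[:,:2]*1000
print('holes',g([(243,250),(408,250)],18.7).round(1).tolist(),'pin',g([(326,214)],-45.5).round(1))
E
python3 rel.py w3
```

```text
plate z 109.52135879575059
[254.1  11.5] 307 [147.4 -42.8  85.5] 82.5
[393.2  11.3] 321 [147.4  39.7  85.4] 82.4
[257.8  86.9] 232 [106.1 -42.9  85.2] 82.1
[390.2  86.9] 228 [106.1  40.1  85.2] 81.8
stud mean [126.73097888  -1.47522508]
holes [[20.8, -42.1], [20.8, 41.1]] pin [[52.9 -0.3]]
```

```bash
python3 -m creep '0.3 10 0 0 0 0 0;0.3 16 -1 0 0 0 0;0.3 20 0 0 0 0 0;0.3 20 0 0 0 0 0;0.3 20 0 0 0 0 0;0.3 18 0 0 0 0 0;0.3 14 0 0 0 0 0;0.3 10 0 0 0 0 0;0.3 0 0 12 0 0 0;0.3 0 0 18 0 0 0;0.3 0 0 14 0 0 0;0.3 0 0 6 0 0 0;0.3 0 0 0 0 0 0;0.3 0 0 0 0 0 0'
python3 - <<'E'
from h import *
import pickle
togo([.5775,-.0176,.0945],151.8)
s,p,d=grab('wrist');cv2.imwrite('pics/w4.png',p);np.save('pics/w4.npy',d);pickle.dump(s,open('pics/w4.pkl','wb'))
s,p,d=grab('top');cv2.imwrite('pics/top2.png',p)
cv2.imwrite('pics/w4c.png',cv2.imread('pics/w4.png')[150:400,180:470])
E
```

```text
time: 7.22
ee_pos: [0.5783, -0.018, 0.0952]
ee_rot: [-180.0, -0.0, 151.8]
ft_force: [0.0, -0.3, -5.3]
finger_gap: 0.407
t 7.22 shift mm [ 0.9 -0.   0.7] turn [-0.01 -0.02 -0.03] gap 0.407 F [ 0.  -0.3 -5.3]
```

View pics/w4c.png

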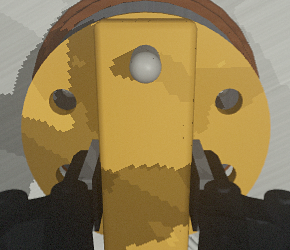

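The foot hovers over the cap, and grey stud tips show inside the holes at crop (63,101), (229,101) and the rear ones. Lowering in small steps with force checks.

```bash
python3 -m creep '0.3 0 0 3 0 0 0;0.3 0 0 3 0 0 0;0.3 0 0 3 0 0 0;0.3 0 0 0 0 0 0;0.3 0 0 0 0 0 0'
python3 -m creep '0.3 0 0 2 0 0 0;0.3 0 0 2 0 0 0;0.3 0 0 0 0 0 0'
```

```text
time: 7.73
ee_pos: [0.578, -0.0178, 0.0861]
ee_rot: [-180.0, -0.0, 151.8]
ft_force: [0.5, -0.9, -5.6]
finger_gap: 0.41
time: 7.98
ee_pos: [0.5779, -0.0178, 0.0819]
ee_rot: [-180.0, -0.0, 151.8]
ft_force: [-0.6, -0.4, -5.5]
finger_gap: 0.41
```

The foot's underside is now about 6 mm below the stud tips with no contact force. Continuing.

```bash
python3 -m creep '0.3 0 0 3 0 0 0;0.3 0 0 3 0 0 0;0.3 0 0 3 0 0 0;0.3 0 0 3 0 0 0;0.3 0 0 2 0 0 0;0.3 0 0 0 0 0 0'
python3 -m creep '0.3 0 0 2 0 0 0;0.3 0 0 2 0 0 0;0.3 0 0 1 0 0 0;0.3 0 0 0 0 0 0;0.3 0 0 0 0 0 0'
```

```text
time: 8.48
ee_pos: [0.5778, -0.0178, 0.0677]
ee_rot: [-180.0, -0.0, 151.8]
ft_force: [-1.1, -0.7, -5.7]
finger_gap: 0.406
time: 8.9
ee_pos: [0.5781, -0.0179, 0.0633]
ee_rot: [-180.0, -0.0, 151.8]
ft_force: [0.4, -0.5, -5.0]
finger_gap: 0.412
```

```bash
python3 -m creep '0.3 0 0 1 0 0 0;0.3 0 0 1 0 0 0;0.3 0 0 0 0 0 0;0.3 0 0 0 0 0 0'
python3 -m creep '0.3 0 0 1 0 0 0;0.3 0 0 0 0 0 0;0.3 0 0 0 0 0 0'
```

```text
time: 9.23
ee_pos: [0.5782, -0.0178, 0.0618]
ee_rot: [180.0, 0.0, 151.8]
ft_force: [-3.2, 1.0, 4.0]
finger_gap: 0.415
time: 9.48
ee_pos: [0.5783, -0.0178, 0.0617]
ee_rot: [180.0, 0.1, 151.8]
ft_force: [-10.1, 1.6, 18.1]
finger_gap: 0.41
```

Seated at the expected height (36 mm), with the force reversed. Releasing and rising.

```bash
python3 -m creep '0.7 0 0 0 0 0 0;0.7 0 0 0 0 0 0;0.7 0 0 0 0 0 0;0.7 0 0 -3 0 0 0;0.7 0 0 -10 0 0 0;0.7 0 0 -20 0 0 0;0.7 0 0 -30 0 0 0;0.7 0 0 -36 0 0 0;0.7 -10 0 -36 0 0 0;0.7 -20 0 -30 0 0 0;0.7 -20 0 -20 0 0 0;0.7 -10 0 -10 0 0 0;0.7 0 0 0 0 0 0'
python3 - <<'E'
from h import *
import pickle
s,p,d=grab('wrist');cv2.imwrite('pics/w5.png',p);np.save('pics/w5.npy',d);pickle.dump(s,open('pics/w5.pkl','wb'));print(s['ee_pos'],s['ee_rot'])
s,p,d2=grab('top');cv2.imwrite('pics/top3.png',p);np.save('pics/top3.npy',d2)
for n,dd,pp,s_ in(('wrist',d,cv2.imread('pics/w5.png'),pickle.load(open('pics/w5.pkl','rb'))),('top',d2,p,None)):
    P=cloud(n,dd,s_);hsv=cv2.cvtColor(pp,cv2.COLOR_BGR2HSV);b=(hsv[...,1]>120)&(hsv[...,0]>10)&(hsv[...,0]<28)&(np.hypot(P[...,0]-.577,P[...,1]+.017)<.09)
    for lo,hi in((.080,.098),(.038,.052)):
        A=P[b&(P[...,2]>lo)&(P[...,2]<hi)]
        if len(A)<20: continue
        c=np.linalg.lstsq(np.c_[A[:,:2]-[.577,-.017],np.ones(len(A))],A[:,2],rcond=None)[0]
        print(n,len(A),cv2.minAreaRect(A[:,:2].astype(np.float32)*1000),'tilt',np.degrees(c[:2]).round(2),'z',c[2].round(4))
E
```

```text
time: 10.57
ee_pos: [0.6327, -0.0472, 0.2583]
ee_rot: [179.9, 0.2, 151.7]
ft_force: [0.6, 0.2, -0.4]
finger_gap: 0.701
[ 0.63266492 -0.04724757  0.25830299] [179.94699014   0.22576661 151.71958113]
wrist 5566 ((578.8108520507812, -18.729583740234375), (36.1094856262207, 128.82705688476562), 61.87641906738281) tilt [ 0.01 -0.12] z 0.089
wrist 7204 ((578.8228149414062, -18.759857177734375), (129.59674072265625, 121.5594482421875), 61.731597900390625) tilt [ 0.03 -0.09] z 0.0432
top 1033 ((577.8800048828125, -17.956504821777344), (36.072113037109375, 129.5415496826172), 62.00414276123047) tilt [-0.12 -0.33] z 0.0906
top 1466 ((576.1548461914062, -26.426841735839844), (112.5389404296875, 129.99465942382812), 78.83342742919922) tilt [0.06 0.02] z 0.0449
```

View pics/w5.png

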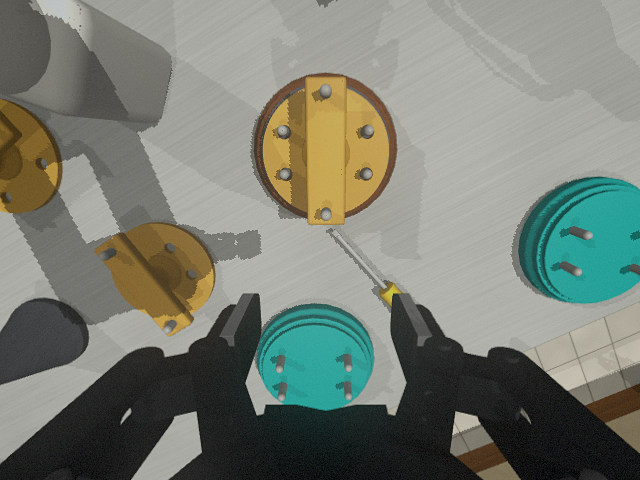

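Foot_b lies level on the cap, with all four studs through the holes: (283,131), (367,131), (286,174), (366,174). The other feet and the screwdriver are untouched. Now the lantern.

```bash
python3 - <<'E'
from h import *
p=cv2.imread('pics/top3.png');d=np.load('pics/top3.npy');P=cloud('top',d)
hsv=cv2.cvtColor(p,cv2.COLOR_BGR2HSV);b=(hsv[...,1]>120)&(hsv[...,0]>10)&(hsv[...,0]<28);w=np.zeros_like(b);w[285:350,115:205]=1
A=P[b&w&(P[...,2]>.175)&(P[...,2]<.2)&(P[...,1]>.25)];print('crown',len(A),cv2.minEnclosingCircle(A[:,:2].astype(np.float32)*1000),A.mean(0))
print('lug',ray('top',[(190,320)],.008))
togo([.47,.25,.31],240)
E
```

```text
crown 360 ((422.52496337890625, 360.79296875), 19.65592384338379) [0.42352407 0.35871824 0.18881194]
lug [[0.41255886 0.30561247 0.008     ]]
t 10.67 shift mm [281.8 184.8 -54.8] turn [ 1.000e-02 -2.000e-02 -8.825e+01] gap 0.702 F [ 0.   0.7 -0.3]
```

```bash
python3 -m creep '0.7 5 2 -15 0 0 0;0.7 15 6 -20 0 0 0;0.7 24 10 -17 0 0 0;0.7 29 12 0 0 0 0;0.7 29 13 0 0 0 0;0.7 29 13 0 0 0 0;0.7 29 13 0 0 0 0;0.7 29 13 0 0 0 0;0.7 29 13 0 0 0 0;0.7 29 12 0 0 0 0;0.7 29 12 0 0 0 0;0.7 27 12 0 0 0 0;0.7 22 9 0 0 0 0;0.7 12 5 0 0 0 0;0.7 0 0 0 0 0 5'
python3 -m creep '0.7 0 0 0 0 0 7;0.7 0 0 0 0 0 7;0.7 0 0 0 0 0 7;0.7 0 0 0 0 0 7;0.7 0 0 0 0 0 7;0.7 0 0 0 0 0 7;0.7 0 0 0 0 0 7;0.7 0 0 0 0 0 7;0.7 0 0 0 0 0 7;0.7 0 0 0 0 0 2.7;0.7 0 0 0 0 0 0;0.7 0 0 0 0 0 0'
python3 - <<'E'
from h import *
import pickle
togo([.404,.24,.31],81)
s,p,d=grab('wrist');cv2.imwrite('pics/w6.png',p);np.save('pics/w6.npy',d);pickle.dump(s,open('pics/w6.pkl','wb'));print(s['joint_pos'])
E
```

```text
time: 11.92
ee_pos: [0.3999, 0.2426, 0.3066]
ee_rot: [-180.0, -0.1, 147.0]
ft_force: [-0.4, -1.2, -0.2]
finger_gap: 0.7
time: 12.92
ee_pos: [0.4019, 0.2409, 0.3066]
ee_rot: [-179.9, 0.0, 81.2]
ft_force: [-0.5, 0.1, 0.3]
finger_gap: 0.701
t 12.92 shift mm [-0.6  2.2 -3.4] turn [-0.05  0.03  0.2 ] gap 0.701 F [-0.5  0.1  0.3]
[ 2.15086730e+01 -5.03031342e+00  8.78167989e+01 -1.47025028e-03
  9.72728588e+01  3.03052933e+01]
```

View pics/w6.png

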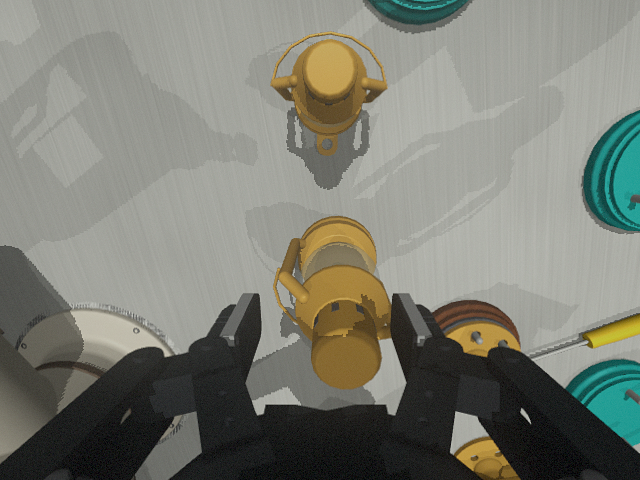

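The small lantern is at the top: crown at (330,68), near lug hole at (327,145), bail on the far side. The big lantern is below, between the fingers in the view and clear of them.

```bash
cat > lan.py <<'E'
from h import *
import sys,pickle
n=sys.argv[1];s=pickle.load(open(f'pics/{n}.pkl','rb'));p=cv2.imread(f'pics/{n}.png');d=np.load(f'pics/{n}.npy');P=cloud('wrist',d,s)
hsv=cv2.cvtColor(p,cv2.COLOR_BGR2HSV);b=(hsv[...,1]>110)&(hsv[...,0]>10)&(hsv[...,0]<30)&(np.hypot(P[...,0]-.42,P[...,1]-.357)<.1)
A=P[b&(P[...,2]>.178)&(P[...,2]<.195)];c,r=cv2.minEnclosingCircle(A[:,:2].astype(np.float32)*1000);print('crown',len(A),c,r,np.median(A[:,2]),A[:,:2].mean(0))
B=P[b&(P[...,2]>.155)&(P[...,2]<.182)];B=B[np.hypot(B[:,0]-c[0]/1e3,B[:,1]-c[1]/1e3)<.026];print('side',len(B),B.mean(0))
print('lug hole',ray('wrist',[tuple(map(float,sys.argv[2:4]))],.004,s))
L=P[b&(P[...,2]>.004)&(P[...,2]<.012)];print('lug pts',len(L),L.mean(0),L.max(0),L.min(0))
lo=P[b&(P[...,2]<.2)];
E
python3 lan.py w6 327 145
```

```text
crown 2656 (424.4236145019531, 361.2533874511719) 19.90350914001465 0.1888725724769296 [0.42422812 0.36064708]
side 123 [0.42072887 0.3446215  0.17106927]
lug hole [[0.41493381 0.30847377 0.004     ]]
lug pts 371 [0.41476285 0.31594516 0.00800207] [0.46109865 0.42655355 0.01190607] [0.38296451 0.29617125 0.00518149]
```

```bash
python3 -m creep '0.9 10 0.5 0 0 0 1;0.9 20 0.5 0 0 0 0;0.9 25 1 0 0 0 0;0.9 25 1 0 0 0 0;0.9 20 0.5 0 0 0 0;0.9 14 0.5 0 0 0 0;0.9 7 0 0 0 0 0;0.9 0 0 0 0 0 0;0.9 0 0 0 0 0 0'
python3 - <<'E'
from h import *
togo([.424,.3605,.150],80.2)
E
```

```text
time: 13.72
ee_pos: [0.4272, 0.3591, 0.3071]
ee_rot: [-180.0, 0.0, 80.1]
ft_force: [0.4, 0.2, 0.7]
finger_gap: 0.896
t 13.72 shift mm [  0.9  -3.4 157.1] turn [-0.01  0.03 -0.1 ] gap 0.896 F [0.4 0.2 0.7]
```

```bash
python3 -m creep '0.9 1 -3 15 0 0 0;0.9 0 0 25 0 0 0;0.9 0 0 30 0 0 0;0.9 0 0 30 0 0 0;0.9 0 0 27 0 0 0;0.9 0 0 20 0 0 0;0.9 0 0 10 0 0 0;0.9 0 0 0 0 0 0;0.3 0 0 0 0 0 0;0.3 0 0 0 0 0 0;0.3 0 0 0 0 0 0;0.3 0 0 0 0 0 0;0.3 0 0 0 0 0 0;0.3 0 0 0 0 0 0' 40
python3 -m creep '0.3 0 0 -5 0 0 0;0.3 0 0 -10 0 0 0;0.3 0 0 -20 0 0 0;0.3 0 0 -30 0 0 0;0.3 0 0 -35 0 0 0;0.3 0 0 -30 0 0 0;0.3 0 0 -15 0 0 0;0.3 0 0 0 0 0 0'
python3 - <<'E'
from h import *
import pickle
togo([.5785,-.0185,.30],151.9)
s,p,d=grab('wrist');cv2.imwrite('pics/w7.png',p);np.save('pics/w7.npy',d);pickle.dump(s,open('pics/w7.pkl','wb'))
E
```

```text
time: 14.88
ee_pos: [0.4249, 0.3614, 0.152]
ee_rot: [179.9, -0.1, 80.1]
ft_force: [-3.8, -0.8, 9.7]
finger_gap: 0.459
time: 15.55
ee_pos: [0.4252, 0.3614, 0.2999]
ee_rot: [179.7, -0.2, 80.1]
ft_force: [0.9, 0.2, -5.4]
finger_gap: 0.457
t 15.55 shift mm [-347.8  216.5   -0.5] turn [ 3.700e-01 -3.000e-02 -7.184e+01] gap 0.457 F [ 0.9  0.2 -5.4]
```

View pics/w7.png

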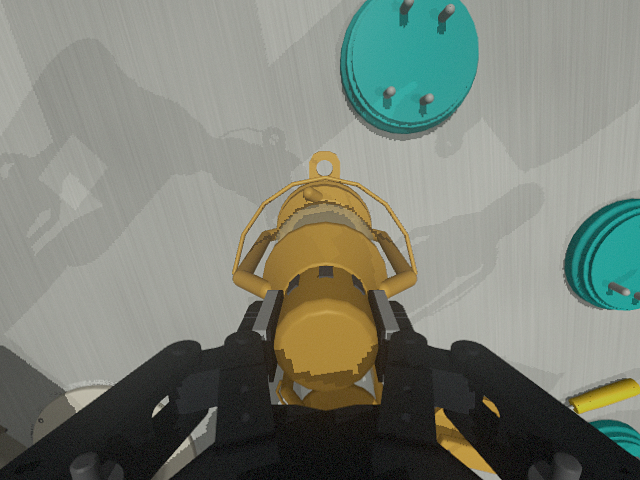

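The lantern is held by the crown, with the far lug hole at (324,165). I'll measure it in the tool frame.

```bash
cat > lh.py <<'E'
from h import *
import sys
n=sys.argv[1];u,v=map(float,sys.argv[2:4]);p=cv2.imread(f'pics/{n}.png');d=np.load(f'pics/{n}.npy');s={'ee_pos':[0,0,0],'ee_rot':[0,0,0]}
Q=cloud('wrist',d,s)*1000
hsv=cv2.cvtColor(p,cv2.COLOR_BGR2HSV);b=(hsv[...,1]>110)&(hsv[...,0]>10)&(hsv[...,0]<30)
lug=b&(abs(Q[...,2]-144)<8)&(Q[...,0]>44)&(abs(Q[...,1])<16);A=Q[lug];print('lug z',np.median(A[:,2]),'y ext',np.percentile(A[:,1],[1,99]).round(1),'xmax',np.percentile(A[:,0],99.5).round(1))
M=cv2.moments(0+0*d) if 0 else None
# hole: non-brass blob near (u,v) inside the lug
w=np.zeros_like(b);w[int(v)-12:int(v)+13,int(u)-12:int(u)+13]=1
k,l,st,ce=cv2.connectedComponentsWithStats((w&~b).astype(np.uint8),connectivity=4);i=l[int(v),int(u)];print('hole px',ce[i],st[i,4])
for z in(144,148,152):print('hole @',z,ray('wrist',[ce[i]],z/1000,s)[0,:2]*1000)
cr=b&(abs(Q[...,2]+36)<9)&(abs(Q[...,1])<25)&(np.hypot(Q[...,0],Q[...,1])<28)
A=Q[cr];c=np.linalg.lstsq(np.c_[A[:,:2],np.ones(len(A))],A[:,2],rcond=None)[0];print('crown',len(A),'z',np.median(A[:,2]),'slopes',np.degrees(c[:2]).round(2),'y',np.percentile(A[:,1],[.5,99.5]),'xmax',A[:,0].max())
E
python3 lh.py w7 324 165
```

```text
lug z 144.64995446208763 y ext [-12.9  12.3] xmax 65.9
hole px [323.95454545 167.51363636] 220
hole @ 144 [52.59288269 -0.30036434]
hole @ 148 [52.29614258 -0.32001211]
hole @ 152 [51.99940246 -0.33965987]
crown 8427 z -37.13550114270246 slopes [6.29 0.26] y [-18.56591141  21.04090539] xmax 20.833110545962548
```

```bash
python3 -m creep '0.3 -4 9 0 0 0 0;0.3 -7 18 0 0 0 0;0.3 -10 25 0 0 0 0;0.3 -10 28 0 0 0 0;0.3 -12 28 0 0 0 0;0.3 -14 28 0 0 0 0;0.3 -18 24 0 0 0 0;0.3 -20 18 0 0 0 0;0.3 -24 14 0 0 0 0;0.3 -26 14 0 0 0 0;0.3 -26 14 0 0 0 0;0.3 -26 14 0 0 0 0;0.3 -26 14 0 0 0 0;0.3 -26 14 0 0 0 0;0.3 -26 14 0 0 0 0;0.3 -26 14 0 0 0 0;0.3 -26 14 0 0 0 0;0.3 -24 12 0 0 0 0;0.3 -18 10 0 0 0 0;0.3 -10 5 0 0 0 0'
python3 -m creep '0.3 -4 2 0 0 0 -3;0.3 0 0 0 0 0 -5;0.3 0 0 0 0 0 -6;0.3 0 0 0 0 0 -7;0.3 0 0 0 0 0 -7;0.3 0 0 0 0 0 -7;0.3 0 0 0 0 0 -7;0.3 0 0 0 0 0 -7;0.3 0 0 0 0 0 -7;0.3 0 0 0 0 0 -6;0.3 0 0 0 0 0 -5;0.3 0 0 0 0 0 -4;0.3 0 0 0 0 0 -0.8;0.3 0 0 0 0 0 0;0.3 0 0 0 0 0 0'
python3 - <<'E'
from h import *
import pickle
togo([.5783,-.018,.30],151.9)
s,p,d=grab('wrist');cv2.imwrite('pics/w8.png',p);np.save('pics/w8.npy',d);pickle.dump(s,open('pics/w8.pkl','wb'))
E
```

```text
time: 17.27
ee_pos: [0.6853, -0.0725, 0.2927]
ee_rot: [-179.8, 0.0, 79.9]
ft_force: [0.1, 0.2, -4.7]
finger_gap: 0.456
time: 18.52
ee_pos: [0.6863, -0.0736, 0.2946]
ee_rot: [-180.0, -0.1, 151.7]
ft_force: [0.6, 0.2, -4.1]
finger_gap: 0.461
t 18.52 shift mm [121.5  -2.2  -5.3] turn [-0.02 -0.05 -0.17] gap 0.461 F [ 0.6  0.2 -4.1]
```

View pics/w8.png

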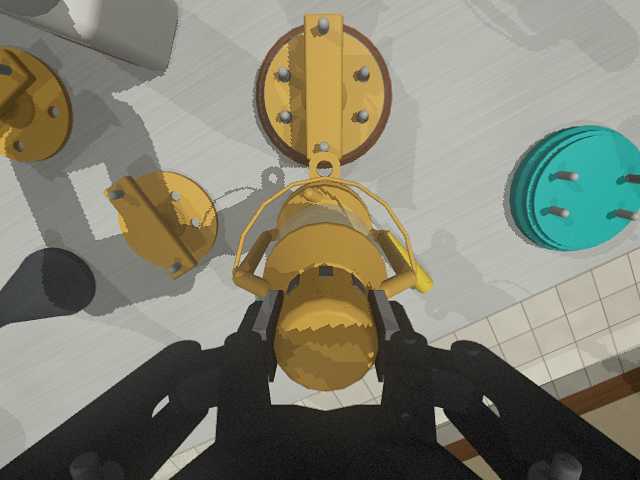

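Both pins are visible, at (323,25) and (324,148), and the forward lug hole at (324,168). The lug and bar line up.

```bash
python3 lh.py w8 324 166; python3 - <<'E'
from h import *
p=cv2.imread('pics/w8.png');d=np.load('pics/w8.npy');s={'ee_pos':[0,0,0],'ee_rot':[0,0,0]};Q=cloud('wrist',d,s)*1000
hsv=cv2.cvtColor(p,cv2.COLOR_BGR2HSV);b=(hsv[...,1]>120)&(hsv[...,0]>10)&(hsv[...,0]<28)
w=np.zeros_like(b);w[5:158,295:350]=1
zb=np.median(Q[b&w&(Q[...,2]<215)&(Q[...,2]>190)][:,2]);print('bar top z',zb)
A=Q[b&w&(abs(Q[...,2]-zb)<5)]
for x in(90,105,120,135,150,165):
    a=A[abs(A[:,0]-x)<4]
    if len(a): print('bar mid',x,np.percentile(a[:,1],[2,98]).mean().round(2))
print('bar x ext',np.percentile(A[:,0],[.3,99.7]).round(1))
m=w&(Q[...,2]<zb-10)&(Q[...,2]>zb-22);k,l,st,ce=cv2.connectedComponentsWithStats(m.astype(np.uint8))
for i in range(1,k):
    if st[i,4]>15:print('pin',ce[i].round(1),st[i,4],Q[l==i].mean(0).round(1),'ray at tip',ray('wrist',[ce[i]],(zb-15)/1000,s)[0]*1000)
togo([.5783,-.018,.245],151.9)
E
```

```text
lug z 144.7340749829598 y ext [-14.4  10.8] xmax 65.6
hole px [319.49828548 239.52615742] 307083
hole @ 144 [-10.29614454  -5.90989973]
hole @ 148 [-11.46533831  -5.98806456]
hole @ 152 [-12.63453208  -6.0662294 ]
crown 8164 z -37.03846195486592 slopes [6.65 0.43] y [-19.10691571  18.67493397] xmax 20.175449974833345
bar top z 205.65401495624195
bar mid 90 -2.55
bar mid 105 -1.94
bar mid 120 -2.44
bar mid 135 -2.4
bar mid 150 -2.42
bar mid 165 -2.81
bar x ext [ 59.2 183.9]
pin [323.   23.6] 133 [171.4  -2.7 189.8] ray at tip [171.66214481  -2.68002995 190.65401496]
pin [323.6 146.2] 80 [ 68.9  -2.4 189.1] ray at tip [ 68.92544767  -2.35830913 190.65401496]
t 18.57 shift mm [121.5  -2.1  49.9] turn [-0.02 -0.04 -0.16] gap 0.452 F [-0.5 -0.2 -4.5]
```

```bash
python3 -m creep '0.3 6 0 0 0 0 0;0.3 12 -1 0 0 0 0;0.3 18 -1 0 0 0 -0.2;0.3 22 0 0 0 0 0;0.3 22 0 0 0 0 0;0.3 18 0 0 0 0 0;0.3 12 0 0 0 0 0;0.3 8 0 0 0 0 0;0.3 3 0 0 0 0 0;0.3 0 0 8 0 0 0;0.3 0 0 10 0 0 0;0.3 0 0 8 0 0 0;0.3 0 0 3 0 0 0;0.3 0 0 0 0 0 0;0.3 0 0 0 0 0 0'
python3 - <<'E'
from h import *
import pickle
togo([.5783,-.018,.242],151.9)
s,p,d=grab('wrist');cv2.imwrite('pics/w9.png',p);np.save('pics/w9.npy',d);pickle.dump(s,open('pics/w9.pkl','wb'))
c=cv2.resize(p[100:250,230:420],None,fx=2,fy=2,interpolation=cv2.INTER_CUBIC)
s,p,d=grab('scene');cv2.imwrite('pics/sc2.png',p)
e=cv2.resize(p[110:300,220:380],None,fx=2,fy=2,interpolation=cv2.INTER_CUBIC)
h=max(c.shape[0],e.shape[0]);c=cv2.copyMakeBorder(c,0,h-c.shape[0],0,0,0);e=cv2.copyMakeBorder(e,0,h-e.shape[0],0,0,0);cv2.imwrite('pics/m2.png',np.hstack([c,e]))
E
```

```text
time: 19.82
ee_pos: [0.5788, -0.0189, 0.2659]
ee_rot: [-180.0, -0.0, 152.0]
ft_force: [0.3, 0.1, -4.3]
finger_gap: 0.458
t 19.82 shift mm [ 0.8  0.5 23.9] turn [-0.02 -0.04  0.15] gap 0.458 F [ 0.3  0.1 -4.3]
```

View pics/m2.png

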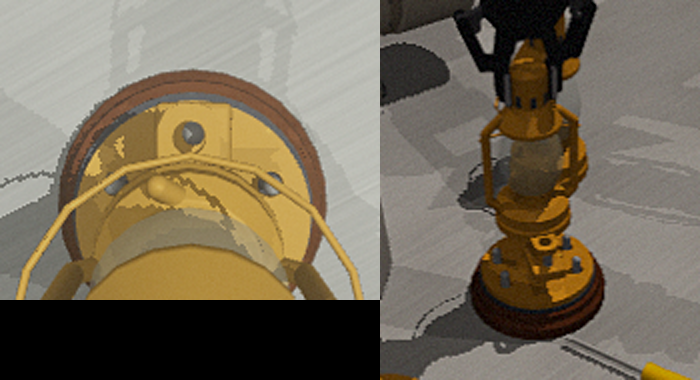

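The pin tip shows inside the lug hole at crop (190,135), and in the scene view the lantern hovers upright over the bar. Lowering gently.

```bash
python3 -m creep '0.3 0 0 3 0 0 0;0.3 0 0 3 0 0 0;0.3 0 0 2 0 0 0;0.3 0 0 2 0 0 0;0.3 0 0 0 0 0 0;0.3 0 0 0 0 0 0'
python3 -m creep '0.3 0 0 2 0 0 0;0.3 0 0 2 0 0 0;0.3 0 0 2 0 0 0;0.3 0 0 0 0 0 0;0.3 0 0 0 0 0 0'
```

```text
time: 20.42
ee_pos: [0.5786, -0.0186, 0.2562]
ee_rot: [-180.0, -0.0, 152.1]
ft_force: [-0.5, -0.2, -4.2]
finger_gap: 0.455
time: 20.83
ee_pos: [0.5786, -0.0186, 0.2501]
ee_rot: [-180.0, -0.0, 152.1]
ft_force: [0.5, 0.1, -5.4]
finger_gap: 0.46
```

Pins are entering freely. Last 8 mm.

```bash
python3 -m creep '0.3 0 0 2 0 0 0;0.3 0 0 2 0 0 0;0.3 0 0 1.5 0 0 0;0.3 0 0 0 0 0 0;0.3 0 0 0 0 0 0'
python3 -m creep '0.3 0 0 1 0 0 0;0.3 0 0 0.5 0 0 0;0.3 0 0 0 0 0 0;0.3 0 0 0 0 0 0'
```

```text
time: 21.25
ee_pos: [0.5786, -0.0186, 0.2447]
ee_rot: [-180.0, -0.0, 152.1]
ft_force: [0.2, -0.1, -4.7]
finger_gap: 0.457
time: 21.58
ee_pos: [0.5787, -0.0187, 0.2432]
ee_rot: [-180.0, -0.0, 152.1]
ft_force: [0.6, 1.3, -4.5]
finger_gap: 0.453
```

```bash
python3 -m creep '0.3 0 0 0.7 0 0 0;0.3 0 0 0.7 0 0 0;0.3 0 0 0 0 0 0;0.3 0 0 0 0 0 0'

```

```text
time: 21.92
ee_pos: [0.5787, -0.0187, 0.242]
ee_rot: [-180.0, 0.0, 152.1]
ft_force: [-0.1, 0.0, -2.4]
finger_gap: 0.455
```

```bash
python3 -m creep '0.3 0 0 0.7 0 0 0;0.3 0 0 0 0 0 0;0.3 0 0 0 0 0 0'

```

```text
time: 22.17
ee_pos: [0.5789, -0.0188, 0.2419]
ee_rot: [180.0, 0.1, 152.1]
ft_force: [1.2, -1.5, 6.0]
finger_gap: 0.459
```

Home at the expected height (TCP 0.242 = 0.090 + 0.152). Releasing, withdrawing straight up and checking.

```bash
python3 -m creep '0.6 0 0 0 0 0 0;0.75 0 0 0 0 0 0;0.85 0 0 0 0 0 0;0.9 0 0 0 0 0 0;0.9 0 0 -3 0 0 0;0.9 0 0 -10 0 0 0;0.9 0 0 -20 0 0 0;0.9 0 0 -25 0 0 0;0.9 0 0 -20 0 0 0;0.9 -15 0 -10 0 0 0;0.9 -25 0 0 0 0 0;0.9 -30 0 0 0 0 0;0.9 -30 0 0 0 0 0;0.9 -20 0 0 0 0 0;0.9 0 0 0 0 0 0;0.9 0 0 0 0 0 0'
python3 - <<'E'
from h import *
s,p,d=grab('wrist');P=cloud('wrist',d,s);cv2.imwrite('pics/w10.png',p)
c=cv2.resize(p[:300,170:470],(450,450))
s2,q,d2=grab('scene');cv2.imwrite('pics/sc3.png',q)
e=cv2.resize(q[80:300,220:400],(350,428),interpolation=cv2.INTER_CUBIC);e=cv2.copyMakeBorder(e,0,22,0,0,0);cv2.imwrite('pics/m3.png',np.hstack([c,e]))
s3,t,d3=grab('top');cv2.imwrite('pics/top4.png',t)
for n,dd,pp,ss in(('wrist',d,p,s),('top',d3,t,None),):
    P=cloud(n,dd,ss);hsv=cv2.cvtColor(pp,cv2.COLOR_BGR2HSV);b=(hsv[...,1]>110)&(hsv[...,0]>10)&(hsv[...,0]<30)&(np.hypot(P[...,0]-.578,P[...,1]+.018)<.09)
    A=P[b&(P[...,2]>.267)&(P[...,2]<.29)];print(n,'crown',len(A),cv2.minEnclosingCircle(A[:,:2].astype(np.float32)*1000) if len(A) else 0,np.median(A[:,2]))
    L=P[b&(P[...,2]>.092)&(P[...,2]<.104)];print('lug z hist',np.histogram(L[:,2],6))
a=cv2.imread('pics/top0.png');df=cv2.absdiff(a,t).max(2)>60;print(s3['time'],s3['ee_pos'])
for nm,u,v in(('f2',446,230),('f3',484,322),('jug',416,330),('fun',530,230),('scr',340,165),('big',250,330),('t1',232,139),('t2',396,143),('t3',105,260)):print(nm,df[v-35:v+35,u-35:u+35].sum(),end=' ')
E
```

```text
time: 23.5
ee_pos: [0.6851, -0.0753, 0.3288]
ee_rot: [-180.0, -0.1, 152.0]
ft_force: [0.3, 0.2, -0.5]
finger_gap: 0.899
wrist crown 5078 ((578.6845092773438, -20.701141357421875), 20.072172164916992) 0.27890294255157133
lug z hist (array([  2, 113, 286,  75,  87,  18]), array([0.09312819, 0.09490248, 0.09667677, 0.09845106, 0.10022534,
       0.10199963, 0.10377392]))
top crown 11 ((594.2958984375, -23.02907943725586), 6.812612533569336) 0.278547511011219
lug z hist (array([13,  4, 11, 25, 14,  8]), array([0.09219672, 0.09392426, 0.09565179, 0.09737933, 0.09910687,
       0.10083441, 0.10256195]))
23.6 [ 0.68428376 -0.07453256  0.32982967]
f2 3145 f3 2955 jug 1393 fun 1238 scr 1326 big 0 t1 0 t2 3439 t3 0
```

```bash
python3 -m creep '0.9 5 12 0 0 0 0;0.9 10 24 0 0 0 0;0.9 14 26 0 0 0 0;0.9 20 26 0 0 0 0;0.9 20 26 0 0 0 0;0.9 22 26 0 0 0 0;0.9 22 26 0 0 0 0;0.9 24 26 0 0 0 0;0.9 22 22 0 0 0 0;0.9 20 18 0 0 0 0;0.9 15 12 0 0 0 0;0.9 6 5 0 0 0 0;0.9 0 0 0 0 0 0;0.9 0 0 0 0 0 0'
python3 - <<'E'
from h import *
s,t,d=grab('top');cv2.imwrite('pics/top5.png',t);print(s['time'],s['ee_pos'],s['ft_force'])
a=cv2.imread('pics/top0.png');d0=np.load('pics/top0.npy');df=cv2.absdiff(a,t).max(2)>60
for nm,u,v in(('f2',446,230),('f3',484,322),('jug',416,330),('fun',530,230),('scr',340,165),('big',250,330),('t1',232,139),('t2',396,143),('t3',105,260)):
    w=np.s_[v-35:v+35,u-35:u+35];print(nm,'img',df[w].sum(),'depth>6mm',(abs(d[w]-d0[w])>.006).sum())
P=cloud('top',d);hsv=cv2.cvtColor(t,cv2.COLOR_BGR2HSV);b=(hsv[...,1]>110)&(hsv[...,0]>10)&(hsv[...,0]<30)&(np.hypot(P[...,0]-.578,P[...,1]+.018)<.1)
A=P[b&(P[...,2]>.267)&(P[...,2]<.29)];print('crown',len(A),cv2.minEnclosingCircle(A[:,:2].astype(np.float32)*1000) if len(A) else 0,np.median(A[:,2]))
for lo,hi in((.038,.05),(.085,.094)):
    F=P[b&(P[...,2]>lo)&(P[...,2]<hi)];print('z',len(F),np.median(F[:,2]))
E
```

```text
time: 24.82
ee_pos: [0.6243, 0.2389, 0.3296]
ee_rot: [180.0, 0.0, 152.1]
ft_force: [-0.4, 0.4, -0.2]
finger_gap: 0.9
24.8167 [0.62434725 0.2388728  0.32963955] [-0.35993931  0.3846319  -0.24473861]
f2 img 0 depth>6mm 200
f3 img 0 depth>6mm 175
jug img 489 depth>6mm 136
fun img 0 depth>6mm 192
scr img 0 depth>6mm 220
big img 13 depth>6mm 151
t1 img 0 depth>6mm 195
t2 img 0 depth>6mm 192
t3 img 1244 depth>6mm 1537
crown 434 ((577.7119750976562, -19.706600189208984), 19.9338321685791) 0.2803711794112757
z 837 0.04478039519714527
z 122 0.08991055159196426
```

```bash
python3 -c "
from bench import arm
print(arm.finish_job())"
```

```text
the job is handed in; nothing more can be done
None
```

I fitted foot_b over the four studs on the dark post cap, then set the small lantern on it with both pins through its lugs. I handed the job in at about 25 s of the 59 s allowed. The last checks agree with that, except for a few small points below.

**Foot:** I chose foot_b by its hole spacing, which measured about 42 × 84 mm. It came to rest with its underside at about 36 mm, level to about 0.3°, and a picture showed all four studs through the holes.

**Lantern:** It came home at the expected height. Its lugs lie at about 98 mm and its crown is 90 mm above its starting height. The crown centre is within about 2 mm of the foot's centre.

**Forces:** The highest I read was about 21 N at the wrist, as the foot seated.

**Other items:** The last top view showed no change at the other two feet, the funnel, the screwdriver or two of the turquoise caps, and almost none at the big lantern.

**Checks that failed or disagreed:**
- The last close-up of the finished assembly could not be viewed because the picture limit was reached. The final lantern check therefore rests on depth and force readings alone.
- The last top view still differed from the first at the third turquoise cap. I think the parked arm was blocking that view; nothing was moved near it.
- The picture also changed a little at the oil jug, probably from the lantern's shadow, since its depth did not change.

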